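# Sort the figs into the colour-coded trays

### The job

Sort the mixed figs lying on the table into the three trays: both whole purple figs into the purple tray, both whole green figs into the green tray, and the cut half fig, cut face up, into the white tray. Each fig should end lying on the floor of its tray, not on its rim or on another fig. Leave the small grey icing nozzle that stands among them upright where it is.

Things in the scene. Friction and masses are not known exactly. Their poses are not given: they have to be found in the camera images.
- purple_a_mid (a point): whole dark purple fig (a little green by the stem), a firm rounded fruit about 53 mm across its x, 54 mm across its y and 44 mm high, with a short stem. Its point is its centre, half-way up; its z axis points up as it stands at the start. Stands loose on the table, may be turned any way.
- purple_b_mid (a point): whole dark purple fig (a little green by the stem), a firm rounded fruit about 56 mm across its x, 48 mm across its y and 43 mm high, with a short stem. Its point is its centre, half-way up; its z axis points up as it stands at the start. Stands loose on the table, may be turned any way.
- green_a_mid (a point): whole green fig (a slight purple blush low on its sides), a firm rounded fruit about 48 mm across its x, 50 mm across its y and 49 mm high, with a short stem on top. Its point is its centre, half-way up; its z axis points up as it stands at the start. Stands loose on the table, may be turned any way.
- green_b_mid (a point): whole green fig (a slight purple blush low on its sides), a firm rounded fruit about 60 mm along its x (the stem end at +x), 53 mm across its y and 50 mm high, with a short stem. Its point is its centre, half-way up; its z axis points up as it stands at the start. Stands loose on the table, may be turned any way.
- half_mid (a point): half fig with its red cut face up, 48 mm along its x, 53 mm along its y, 27 mm high. Its point is its centre, half-way up; its z axis points up as it stands at the start. Stands loose on the table, may be turned any way.
- purple_tray: dark purple open tray fixed to the table, 130 mm along its x, 180 mm along its y; floor 4 mm thick, walls 4 mm thick, 16 mm high with the rim (inside 122 x 172 mm). Origin at the centre of its underside, z up. The trays stand one ahead, one left, one right of the robot, in any order, y within 0.2 rad of the world y. Both purple figs belong here, side by side along its y.
- green_tray: green open tray fixed to the table, 130 mm along its x, 180 mm along its y; floor 4 mm thick, walls 4 mm thick, 16 mm high with the rim (inside 122 x 172 mm). Origin at the centre of its underside, z up. The trays stand one ahead, one left, one right of the robot, in any order, y within 0.2 rad of the world y. Both green figs belong here, side by side along its y.
- white_tray: white open tray fixed to the table, 130 mm along its x, 180 mm along its y; floor 4 mm thick, walls 4 mm thick, 16 mm high with the rim (inside 122 x 172 mm). Origin at the centre of its underside, z up. The trays stand one ahead, one left, one right of the robot, in any order, y within 0.2 rad of the world y. The half fig belongs here.
- nozzle_mid (a point): pale grey metal icing nozzle, a cone standing loose on its wide end among the figs, 29 mm across, 50 mm high, very light. Its point is its centre, half-way up; z up. To be left alone.
Things that resemble listed ones, but are neither listed nor needed, are in the scene too. Leave any turquoise look-alike of the part that bears half_mid alone.

How it is judged:
By the outcome, as a careful person would: the job done as asked, in the order asked, and still so for the second after the job is handed in, with the robot touching nothing.
It also fails if it takes over 122 s, if anything falls off the work surface, if the arm or the gripper's body presses on something with over 40 N, if the wrist force passes 120 N, or if a joint passes its speed limit or range.

### The arm

A 6-joint arm with a two-finger parallel gripper is mounted at the origin on a cart in front of the work surface, level with it; the furniture and walls round the work are solid. World frame = base frame: x ahead of the robot, y to its left, z up, the work surface at z = 0. Lengths are in m, angles in rad, forces in N, time in s.
With the tool pointing down it reaches from about 0.3 to 0.875 m from the base axis. Payload 6.4 kg.
Tool frame: the origin (TCP) lies on the centre line of the jaws, within the pads' length; the fingertips stand 17 mm ahead of it and the grasp point (between the pads) lies 2 mm behind it; z points along the fingers, y is the direction in which the jaws open and shut (so a half turn about z gives the same grasp; the last joint's range is limited). The gripper opens to 85 mm and grips with 20 to 120 N. Pads are 22 mm wide; open, the fingers measure 114 mm over their backs; the gripper's body (76 mm by 85 mm) begins 54 mm behind the grasp point. The pads swing forward as they close: fully open they stand 13 mm farther back than shut.
Start: joints at [-1.419, 0.181, 1.607, -0, 1.354, -0.206], TCP at [0.201, -0.539, 0.248] pointing down, gripper open.
Joint ranges: [-2.99, 2.99], [-0.89, 2.07], [0.3, 2.58], [-1.14, 4.28], [0, 2.63], [-3.12, 3.12]. Speed limits (rad/s): [2.57, 2.57, 3.01, 3.14, 3.14, 3.14].

### API

Orientations are given as [roll, pitch, yaw] about the fixed x, y, z axes, in that order (R = Rz(yaw) Ry(pitch) Rx(roll)).
In Python, from station import bot gives the robot as it stands.
- The arm moves only by the tool play_rows, never from a script. Its argument "series" is a list of rows, each a list of 5 numbers: the closure, from 0 (fully open) to 1 (shut), then the shift along the tool's x, y, z in m, then the turn about the tool's z in degrees. In form: [[claw, tx, ty, tz, yaw], ...]. A call has 1 to 10 rows; each row shifts and turns the commanded pose from where the row before left it, along the tool's axes as they then stand; what a row does not reach is not made up. A row lasts 1/12 s, in which the tool goes at most 41.7 mm and 7.16 degrees, less where a joint would pass 70% of its speed; a pose out of reach is approached as far as the arm can. A call with a gripper value outside its range is refused whole. The fingers move at their own pace and stop on an object; the grip force is fixed at half the most. Time passes only in rows, so rows that do not move let the fingers close. It gives the time, the measured TCP pose, the force and the opening at its end, in the units of the state.
- bot.observe(): the state, without advancing time (a new reading comes with each control period).
- bot.grab_frame(name): name is "scene" or "top" or "wrist"; returns (picture, depth): 420x560x3 uint8, blue, green, red; 420x560 float32, m along the optical axis (not along the pixel's ray), 0 where there is no reading.
- bot.get_calibration(name): a dict with "K" (3x3 intrinsics, pixels), "world_to_cam" (4x4, takes a point from world to camera coordinates); the wrist camera has in their place "tool_from_camera" (4x4, takes a point from camera to tool coordinates, whose origin is the TCP and whose axes are the flange's). Camera axes: x right, y down, z forward; pixel columns grow to the right and rows downward; lengths in m; the calibration is good to about 2 mm. A picture is of the moment at which its call begins: read the wrist's pose just before it. get_calibration takes no time and is no camera call.
- bot.job_done(): hands the job in, once; it reports no verdict.
The state is a dict: "time": time; "qpos": joint angles; "joint_velocities": joint speeds; "effort": joint torques, N m; "ee_pos": TCP position; "ee_rot": TCP orientation; "force": force on the tool from outside, world axes, zero at the start; "wrist_torque": the same for the moment, N m; "gripper_width": opening from 0.0 (shut) to 1.0 (fully open).
Only numpy, scipy, OpenCV 4.12 (cv2) and the standard library are available. Lean on these libraries where they do the work, as an engineer would, in place of code of your own. Each camera call takes 0.05 s, during which the arm holds its last target.

## Working session

There is one attempt and no reset: what is moved stays moved. The work goes in short steps, Python scripts to look and compute and a tool call to move; the robot and the scene stay as the last step left them, time stands still between calls to the robot, and variables do not carry over. Pictures are saved under pics/ and viewed, and the job is handed in when it is done.

Besides the shell and the picture viewer there is one more tool, called after "Request:" by a JSON object that holds its "fn" and its "kwargs", one argument or row to a line. play_rows: Moves the arm, as the interface text tells. Its arguments: {"type":"object","properties":{"series":{"type":"array"}},"required":["series"]}

```bash
ls; mkdir -p pics; python3 - <<'E'
from station import bot
import cv2,numpy as np
s=bot.observe();print(s)
for n in ["scene","top"]:
    p,d=bot.grab_frame(n);cv2.imwrite(f"pics/{n}0.png",p);np.save(f"pics/{n}0.npy",d)
    c=bot.get_calibration(n);print(n,np.array(c["K"]).round(2).tolist(),np.array(c["world_to_cam"]).round(4).tolist())
print(bot.get_calibration("wrist"))
E
```

```text
pics
{'time': 0.0, 'qpos': array([-1.41929227e+00,  1.81568303e-01,  1.60800199e+00, -1.09642447e-05,
        1.35381288e+00, -2.06286815e-01]), 'joint_velocities': array([-0.00150733,  0.00164975, -0.00044923,  0.00027437, -0.0007613 ,
        0.00059632]), 'effort': array([ 4.82986270e-04, -4.44871724e+01, -3.51330686e+01, -2.93690946e-04,
        9.26089066e-03, -1.72115517e-06]), 'ee_pos': array([ 0.20130757, -0.53804729,  0.24737172]), 'ee_rot': array([-3.13983791e+00, -3.56269043e-04,  3.57792933e-01]), 'force': array([-0.429568  ,  0.1778358 , -0.95968538]), 'wrist_torque': array([ 0.00609774,  0.02561691, -0.07286976]), 'gripper_width': 0.9971764053274236}
scene [[492.27, 0.0, 271.48], [0.0, 492.27, 205.28], [0.0, 0.0, 1.0]] [[-0.7993, -0.6006, -0.0163, 0.4297], [-0.4183, 0.5757, -0.7025, 0.2473], [0.4314, -0.5547, -0.7115, 0.9442], [0.0, 0.0, 0.0, 1.0]]
top [[494.26, 0.0, 277.98], [0.0, 494.26, 213.56], [0.0, 0.0, 1.0]] [[-0.0171, -0.9998, -0.0143, 0.0194], [-0.987, 0.0192, -0.1594, 0.5183], [0.1596, 0.0114, -0.9871, 1.2747], [0.0, 0.0, 0.0, 1.0]]
{'K': array([[354.6879927 ,   0.        , 280.50541244],
       [  0.        , 354.6879927 , 208.71806428],
       [  0.        ,   0.        ,   1.        ]]), 'tool_from_camera': array([[ 4.47869137e-04, -9.44505752e-01, -3.28494572e-01,
         8.55166755e-02],
       [ 9.99998613e-01, -1.04048995e-04,  1.66256443e-03,
         1.20995458e-03],
       [-1.60448119e-03, -3.28494861e-01,  9.44504395e-01,
        -1.25997296e-01],
       [ 0.00000000e+00,  0.00000000e+00,  0.00000000e+00,
         1.00000000e+00]])}
```

View pics/top0.png

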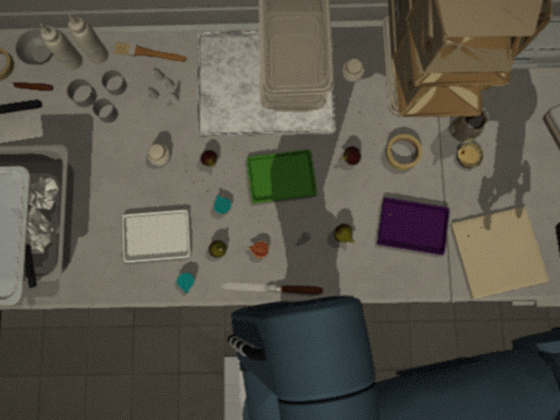

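View pics/scene0.png

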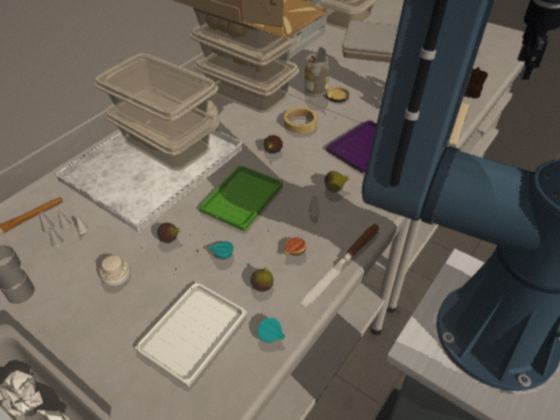

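```bash
cat > h.py <<'E'
import numpy as np,cv2
from station import bot
def world(n,u,v,d):
    c=bot.get_calibration(n);K=np.array(c["K"]);T=np.linalg.inv(np.array(c["world_to_cam"]))
    u=np.asarray(u,float);v=np.asarray(v,float)
    P=np.stack([(u-K[0,2])/K[0,0]*d,(v-K[1,2])/K[1,1]*d,d,np.ones_like(d)],-1)
    return (P@T.T)[...,:3]
def cloud(n,d):
    v,u=np.mgrid[0:d.shape[0],0:d.shape[1]];return world(n,u,v,d)
def tooT(s):
    from scipy.spatial.transform import Rotation as R
    T=np.eye(4);T[:3,:3]=R.from_euler('xyz',s['ee_rot']).as_matrix();T[:3,3]=s['ee_pos'];return T
E
python3 - <<'E'
from h import *
for n in ["top","scene"]:
    im=cv2.imread(f"pics/{n}0.png");d=np.load(f"pics/{n}0.npy");W=cloud(n,d)
    lift=cv2.convertScaleAbs(im,alpha=1.6,beta=10)
    if n=="top":
        print("table z",np.median(W[200:250,330:333,2]),W[270,200],W[180,380])
        cv2.imwrite("pics/topc.png",cv2.resize(lift[130:310,110:460],None,fx=2.2,fy=2.2,interpolation=cv2.INTER_CUBIC))
    else: cv2.imwrite("pics/scenec.png",cv2.resize(lift[120:360,130:400],None,fx=2.4,fy=2.4,interpolation=cv2.INTER_CUBIC))
    H=W[...,2].copy();H[d==0]=0
    m=((H>0.012)&(H<0.08)).astype(np.uint8)
    k,l,st,ce=cv2.connectedComponentsWithStats(m,connectivity=4)
    for i in range(1,k):
        if 40<st[i,4]<4000:
            P=W[l==i]; 
            if P[:,0].min()<0.2 and False: continue
            c=np.median(im[l==i],0)
            print(n,st[i].tolist(),"mid",((P.min(0)+P.max(0))/2).round(3),"size",np.ptp(P,0).round(3),"ztop",P[:,2].max().round(3),"bgr",c)
E
```

```text
table z -0.0004531895045352119 [0.37477629 0.22374821 0.00144037] [ 0.61490905 -0.27461503 -0.00374531]
top [0, 0, 258, 13, 2222] mid [1.12  0.437 0.046] size [0.049 0.756 0.068] ztop 0.08 bgr [65. 72. 77.]
top [329, 0, 59, 5, 175] mid [ 1.12  -0.232  0.046] size [0.046 0.169 0.066] ztop 0.08 bgr [66. 75. 78.]
top [552, 2, 8, 15, 109] mid [ 1.088 -0.784  0.046] size [0.01  0.054 0.067] ztop 0.08 bgr [60. 68. 72.]
top [330, 5, 58, 17, 761] mid [ 1.088 -0.227  0.046] size [0.012 0.165 0.068] ztop 0.08 bgr [67. 75. 79.]
top [72, 9, 187, 19, 2386] mid [1.088 0.316 0.046] size [0.014 0.521 0.068] ztop 0.08 bgr [66. 75. 78.]
top [0, 13, 70, 52, 1411] mid [1.025 0.699 0.046] size [0.134 0.226 0.068] ztop 0.08 bgr [62. 70. 73.]
top [197, 31, 138, 104, 762] mid [0.903 0.042 0.023] size [0.311 0.385 0.021] ztop 0.033 bgr [103. 113. 117.]
top [82, 38, 25, 24, 303] mid [0.996 0.521 0.046] size [0.046 0.052 0.067] ztop 0.08 bgr [73. 83. 90.]
top [126, 43, 11, 12, 48] mid [1.014 0.426 0.017] size [0.036 0.029 0.009] ztop 0.021 bgr [ 95.5 109.5 116.5]
top [56, 45, 25, 23, 281] mid [0.979 0.594 0.04
[... 7388 characters left out ...]
049 0.019] ztop 0.031 bgr [107. 116.  36.]
scene [0, 245, 33, 57, 1101] mid [0.867 0.478 0.033] size [0.145 0.078 0.043] ztop 0.055 bgr [ 85.  94. 102.]
scene [100, 255, 30, 30, 677] mid [0.696 0.341 0.03 ] size [0.058 0.061 0.037] ztop 0.049 bgr [128. 155. 172.]
scene [250, 266, 23, 26, 415] mid [0.43  0.178 0.033] size [0.046 0.044 0.042] ztop 0.054 bgr [36. 71. 84.]
scene [135, 282, 112, 103, 976] mid [0.471 0.343 0.018] size [0.142 0.188 0.011] ztop 0.023 bgr [162. 181. 191.]
scene [257, 318, 28, 25, 500] mid [0.343 0.26  0.022] size [0.053 0.05  0.017] ztop 0.03 bgr [121. 131.  37.]
scene [0, 345, 94, 75, 1258] mid [0.572 0.594 0.046] size [0.236 0.046 0.068] ztop 0.08 bgr [64. 71. 78.]
```

```bash
ls pics
```

```text
scene0.npy
scene0.png
scenec.png
top0.npy
top0.png
topc.png
```

View pics/topc.png

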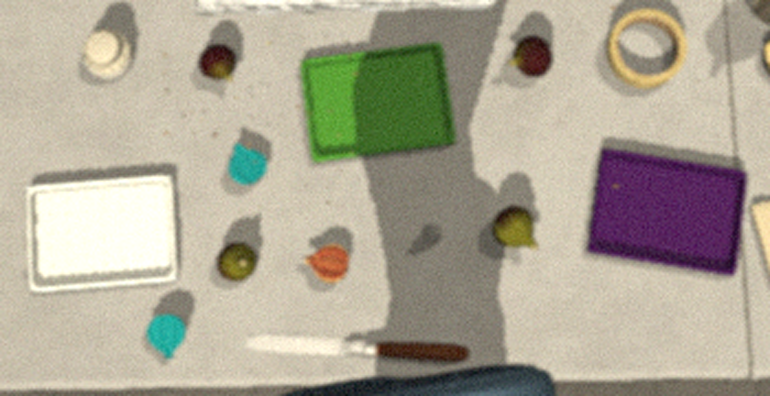

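View pics/scenec.png

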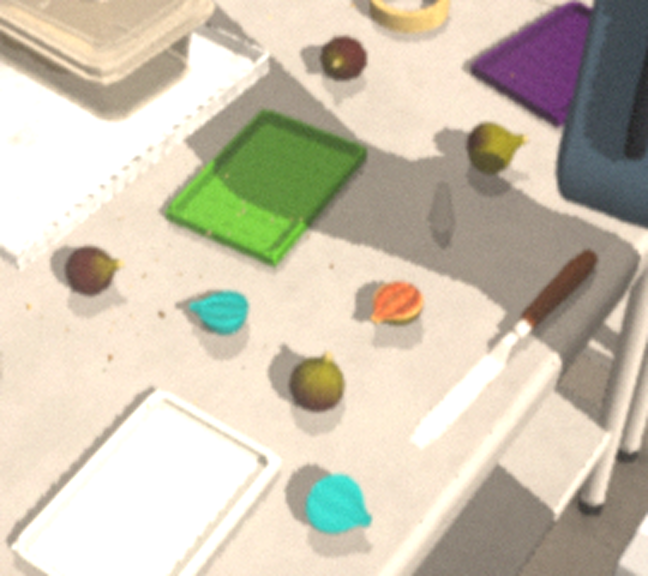

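The crops show purple figs at top px (352,156) and (209,158). Green_b, with its stem sideways, is at (344,233), and green_a, stem up, is at (217,248). The red cut half is at (260,250). The nozzle is at (305,238). The two turquoise look-alikes at (222,204) and (186,282) are the wrong colour, so I'll leave them alone. The red-faced piece at (260,250) is the only one that fits "half", and it's unambiguous in both enlarged crops. Next I'll measure the tray frames and fig bodies.

```bash
python3 - <<'E'
from h import *
im=cv2.imread("pics/top0.png");d=np.load("pics/top0.npy");W=cloud("top",d)
hsv=cv2.cvtColor(im,cv2.COLOR_BGR2HSV)
def rect(name,m,box):
    M=np.zeros(m.shape,np.uint8);x0,y0,x1,y1=box;M[y0:y1,x0:x1]=m[y0:y1,x0:x1]
    k,l,st,_=cv2.connectedComponentsWithStats(M);i=1+np.argmax(st[1:,4])
    P=W[l==i];P=P[(P[:,2]<0.03)&(P[:,2]>-.01)]
    r=cv2.minAreaRect((P[:,:2]*1000).astype(np.float32));print(name,r, "z",np.percentile(P[:,2],[5,50,95]).round(4))
H,S,V=[hsv[...,i].astype(int) for i in range(3)]
rect("green",((H>45)&(H<75)&(S>110)).astype(np.uint8),(235,140,330,212))
rect("purple",((H>125)&(H<165)&(S>80)).astype(np.uint8),(365,185,460,262))
rect("white",((W[...,2]>0.002)).astype(np.uint8),(115,200,200,268))
for n,box,h in [("purpR",(335,140,370,172),44),("purpL",(195,145,222,172),44),("gA",(203,235,232,262),49),("gB",(328,220,360,250),50),("half",(243,236,275,264),27)]:
    P=W[box[1]:box[3],box[0]:box[2]].reshape(-1,3)
    for f in (0.35,0.6):
        Q=P[P[:,2]>h*f/1000]
        r=cv2.minAreaRect((Q[:,:2]*1000).astype(np.float32));(c,R)=cv2.minEnclosingCircle((Q[:,:2]*1000).astype(np.float32))
        print(n,f,len(Q),"med",np.median(Q[:,:2],0).round(4),"rect",np.round(r[0],1),np.round(r[1],1),round(r[2],1),"zmax",Q[:,2].max().round(4))
# tall stuff near
for x0 in (0.70,0.75,0.8):
    m=(W[...,0]>x0)&(W[...,0]<x0+.05)&(d>0)
    print(x0,[(round(y,2),round(float(W[...,2][m&(W[...,1]>y)&(W[...,1]<y+.1)].max(initial=-1)),3)) for y in np.arange(-.5,.5,.1)])
c=cv2.convertScaleAbs(im,alpha=2,beta=10)
T=[cv2.resize(c[v-20:v+20,u-24:u+24],(384,320),interpolation=cv2.INTER_CUBIC) for u,v in [(352,156),(209,158),(344,233),(260,250)]]
cv2.imwrite("pics/crops.png",np.vstack([np.hstack(T[:2]),np.hstack(T[2:])])[:600])
p,dw=bot.grab_frame("wrist");cv2.imwrite("pics/w0.png",p)
E
```

```text
green ((629.8820190429688, -0.9051589965820312), (133.0367431640625, 180.63720703125), 6.587757110595703) z [-0.001   0.004   0.0155]
purple ((483.36224365234375, -353.4432373046875), (180.4665069580078, 131.324462890625), 79.75225067138672) z [-0.0008  0.0042  0.0154]
white ((472.85137939453125, 350.3016662597656), (203.1445770263672, 159.5576934814453), 87.921875) z [0.0023 0.0052 0.017 ]
purpR 0.35 278 med [ 0.6747 -0.1913] rect [ 505.1 -105.1] [ 48.9 441.1] 63.0 zmax 1.3411
purpR 0.6 250 med [ 0.6759 -0.1913] rect [510.3 -95.7] [ 47.7 439.9] 59.6 zmax 1.3411
purpL 0.35 235 med [0.6776 0.1968] rect [499.9 112. ] [444.4  62.1] 23.5 zmax 1.3411
purpL 0.6 209 med [0.6776 0.1976] rect [499.4 112.2] [445.8  44.1] 25.9 zmax 1.3411
gA 0.35 257 med [0.4289 0.1747] rect [430.2 176. ] [45.8 45.9] 1.2 zmax 0.0543
gA 0.6 180 med [0.4293 0.1757] rect [430.8 176.6] [37.9 41.2] 43.7 zmax 0.0543
gB 0.35 305 med [ 0.4624 -0.1604] rect [404.  -86.3] [ 62.3 242.7] 35.2 zmax 1.3411
gB 0.6 289 med [ 0.4627 -0.1606] rect [ 384.6 -105.7] [ 61.7 244.5] 51.3 zmax 1.3411
half 0.35 256 med [0.4269 0.0624] r
[... 243 characters left out ...]
, (np.float64(-0.1), 0.031), (np.float64(-0.0), 0.029), (np.float64(0.1), 0.033), (np.float64(0.2), 0.031), (np.float64(0.3), 0.049), (np.float64(0.4), 0.007)]
0.75 [(np.float64(-0.5), 0.604), (np.float64(-0.4), 0.582), (np.float64(-0.3), 0.596), (np.float64(-0.2), 0.208), (np.float64(-0.1), 0.207), (np.float64(-0.0), 0.207), (np.float64(0.1), 0.03), (np.float64(0.2), 0.031), (np.float64(0.3), 0.007), (np.float64(0.4), 0.052)]
0.8 [(np.float64(-0.5), -1.0), (np.float64(-0.4), 0.106), (np.float64(-0.3), 0.557), (np.float64(-0.2), 0.207), (np.float64(-0.1), 0.206), (np.float64(-0.0), 0.207), (np.float64(0.1), 0.009), (np.float64(0.2), 0.031), (np.float64(0.3), 0.009), (np.float64(0.4), 0.056)]
```

View pics/crops.png

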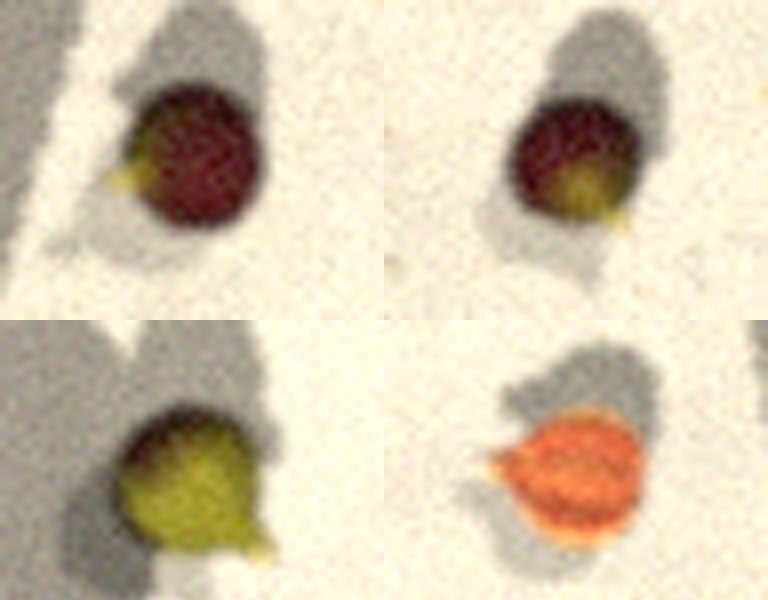

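View pics/w0.png

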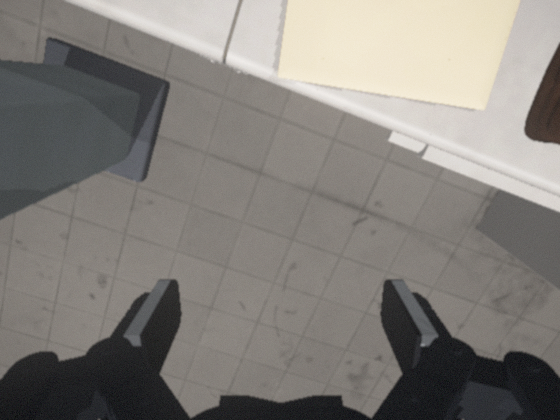

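```bash
cat >> h.py <<'E'
def tocloud(d):
    c=bot.get_calibration("wrist");K=c["K"];v,u=np.mgrid[0:d.shape[0],0:d.shape[1]].astype(float)
    P=np.stack([(u-K[0,2])/K[0,0]*d,(v-K[1,2])/K[1,1]*d,d,np.ones_like(d)],-1)
    return (P@np.array(c["tool_from_camera"]).T)[...,:3]
E
python3 - <<'E'
from h import *
p,d=bot.grab_frame("wrist");T=tocloud(d)
for nm,sl in [("L",(slice(275,400),slice(120,190))),("R",(slice(275,400),slice(375,450)))]:
    Q=T[sl][(d[sl]>0)&(d[sl]<.25)];print(nm,len(Q),np.percentile(Q,[1,50,99],axis=0).round(4).tolist(),"max z",Q[:,2].max())
W=cloud("top",np.load("pics/top0.npy"))
m=(W[...,2]>.1)&(W[...,0]<.85)&(W[...,0]>.4)
for y in np.arange(-.5,.4,.1):
    k=m&(W[...,1]>y)&(W[...,1]<y+.1)
    if k.any():
        q=W[k];i=q[:,0].argmin();print(round(y,1),q[i].round(3))
E
```

```text
L 5701 [[-0.0093, -0.0541, -0.0636], [0.0115, -0.0413, -0.0291], [0.0186, -0.0246, 0.0017]] max z 0.004359776973759583
R 6279 [[-0.0091, 0.0275, -0.0637], [0.0118, 0.0442, -0.0314], [0.0186, 0.0571, 0.0011]] max z 0.003792657206193789
-0.5 [ 0.689 -0.422  0.295]
-0.4 [ 0.688 -0.358  0.296]
-0.3 [ 0.688 -0.271  0.3  ]
-0.2 [ 0.791 -0.108  0.186]
-0.1 [ 0.788 -0.002  0.193]
-0.0 [0.788 0.015 0.188]
```

```bash
python3 - <<'E'
from h import *
W=cloud("top",np.load("pics/top0.npy"))
for z0,z1 in [(.1,.2),(.2,.3),(.3,.4),(.4,.7)]:
  for x1 in (.72,.76,.8):
    m=(W[...,2]>z0)&(W[...,2]<z1)&(W[...,0]<x1)&(W[...,0]>.5)&(W[...,1]<-.12)
    if m.any(): print(z0,x1,"ymax",W[m][:,1].max().round(3),"xmin",W[m][:,0].min().round(3),m.sum())
E
```

```text
0.1 0.72 ymax -0.493 xmin 0.716 28
0.1 0.76 ymax -0.473 xmin 0.716 197
0.1 0.8 ymax -0.122 xmin 0.716 281
0.2 0.72 ymax -0.262 xmin 0.688 1085
0.2 0.76 ymax -0.258 xmin 0.688 1957
0.2 0.8 ymax -0.257 xmin 0.688 1973
0.3 0.72 ymax -0.264 xmin 0.688 190
0.3 0.76 ymax -0.259 xmin 0.688 776
0.3 0.8 ymax -0.255 xmin 0.688 1096
0.4 0.72 ymax -0.257 xmin 0.693 1634
0.4 0.76 ymax -0.254 xmin 0.693 6110
0.4 0.8 ymax -0.251 xmin 0.693 10102
```

Request:
{"fn": "play_rows", "kwargs": {
  "series": [
    [0, 0, 0, 0, -7],
    [0, 0, 0, 0, -7],
    [0, 0, 0, 0, -7],
    [0, 0, 0, 0, -7],
    [0, 0, 0, 0, -7],
    [0, 0, 0, 0, -7],
    [0, 0, 0, 0, -7],
    [0, 0, 0, 0, -7],
    [0, 0, 0, 0, -7],
    [0, 0, 0, 0, -6.5]
  ]
}}

```text
time: 1.03
ee_pos: [0.2014, -0.5384, 0.248]
ee_rot: [-3.142, -0.001, 1.577]
force: [0.7, -0.6, 0.4]
gripper_width: 0.998
```

Request:
{"fn": "play_rows", "kwargs": {
  "series": [
    [0, 0.032, 0.025, 0, 0],
    [0, 0.032, 0.025, 0, 0],
    [0, 0.032, 0.025, 0, 0],
    [0, 0.032, 0.025, 0, 0],
    [0, 0.032, 0.025, 0, 0],
    [0, 0.032, 0.025, 0, 0],
    [0, 0.032, 0.025, 0, 0],
    [0, 0.032, 0.025, 0, 0],
    [0, 0.032, 0.025, 0, 0],
    [0, 0.032, 0.025, 0, 0]
  ]
}}

```text
time: 1.87
ee_pos: [0.4522, -0.2167, 0.2484]
ee_rot: [3.141, 0.0, 1.571]
force: [0.3, -1.3, -0.0]
gripper_width: 0.998
```

Request:
{"fn": "play_rows", "kwargs": {
  "series": [
    [0, 0.032, 0.025, 0.01, 0],
    [0, 0.032, 0.025, 0.01, 0],
    [0, 0.026, 0.03, 0.01, 0],
    [0, 0, 0.035, 0.015, 0],
    [0, 0, 0.035, 0.015, 0],
    [0, 0, 0.035, 0.015, 0],
    [0, 0, 0.02, 0.01, 0],
    [0, 0, 0.02, 0, 0],
    [0, 0, 0.005, 0, 0]
  ]
}}

```text
time: 2.62
ee_pos: [0.6827, -0.1284, 0.1614]
ee_rot: [-3.14, -0.001, 1.572]
force: [-0.3, -0.3, 0.2]
gripper_width: 0.999
```

```bash
python3 - <<'E'
from h import *
p,d=bot.grab_frame("scene");cv2.imwrite("pics/s1.png",p)
p,d=bot.grab_frame("wrist");cv2.imwrite("pics/w1.png",p)
s=bot.observe();print(s['ee_pos'],s['ee_rot'],s['qpos'],s['time'],s['force'])
E
```

```text
[ 0.68149268 -0.12872827  0.16277595] [-3.14096417e+00 -1.40307132e-04  1.57134866e+00] [-3.57332525e-01  5.14536878e-01  1.34868108e+00 -9.26520322e-05
  1.27901251e+00 -3.57858218e-01] 2.7167 [-0.76936813  0.26417217  0.19814685]
```

View pics/s1.png

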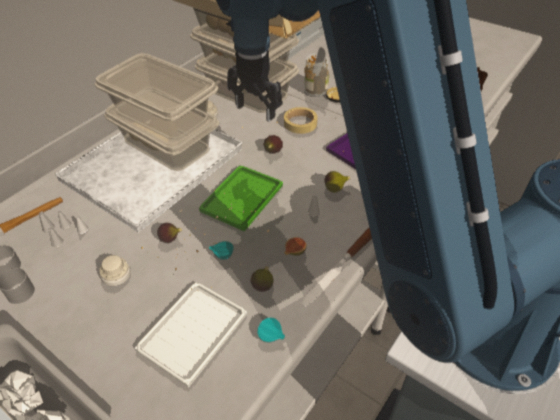

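View pics/w1.png

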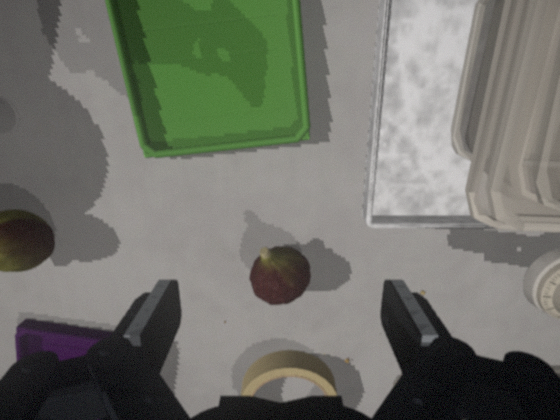

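```bash
cat >> h.py <<'E'
def wrist_world():
    s=bot.observe();p,d=bot.grab_frame("wrist");P=tocloud(d);T=tooT(s)
    return s,p,d,P@T[:3,:3].T+T[:3,3]
def wfig(c,h,rad=.045,W=None,d=None):
    m=(d>0)&(np.hypot(W[...,0]-c[0],W[...,1]-c[1])<rad)&(W[...,2]>h*.45)&(W[...,2]<h*1.15)
    Q=W[m];
    if len(Q)<20: print("few",len(Q));return
    lo,hi=np.percentile(Q,[2,98],axis=0);print("fig n",len(Q),"mid",((lo+hi)/2).round(4),"size",(hi-lo).round(4),"ztop",Q[:,2].max().round(4))
E
python3 - <<'E'
from h import *
s,p,d,W=wrist_world()
wfig((.679,-.19),.044,W=W,d=d); wfig((.463,-.16),.05,W=W,d=d)
for y,x in [(200,340),(300,220)]: print(W[y,x])
E
```

```text
fig n 2741 mid [ 0.6832 -0.1894  0.0336] size [0.0448 0.0441 0.0226] ztop 0.0466
fig n 2570 mid [ 0.4809 -0.161   0.0369] size [0.0255 0.0434 0.0266] ztop 0.052
[ 7.33537285e-01 -1.37735860e-01  3.29247984e-06]
[ 6.25391111e-01 -2.37502628e-01 -1.96878342e-04]
```

Request:
{"fn": "play_rows", "kwargs": {
  "series": [
    [0, 0, 0, 0.03, 0],
    [0, 0, 0, 0.03, 0],
    [0, 0, 0, 0.02, 0],
    [0, -0.015, 0, 0, 0],
    [0, -0.02, 0, 0, 0],
    [0, -0.015, 0, 0, 0],
    [0, -0.008, 0, 0, 0],
    [0, 0, 0, 0, 0]
  ]
}}

```text
time: 3.43
ee_pos: [0.6815, -0.1902, 0.0854]
ee_rot: [3.139, 0.002, 1.568]
force: [0.0, -0.8, -0.0]
gripper_width: 1.001
```

Request:
{"fn": "play_rows", "kwargs": {
  "series": [
    [0, 0, 0, 0.03, 0],
    [0, 0, 0, 0.025, 0],
    [0, 0, 0, 0.011, 0],
    [0, 0, 0, 0, 0],
    [1, 0, 0, 0, 0],
    [1, 0, 0, 0, 0],
    [1, 0, 0, 0, 0],
    [1, 0, 0, 0, 0],
    [1, 0, 0, 0, 0],
    [1, 0, 0, 0, 0]
  ]
}}

```text
time: 4.27
ee_pos: [0.6834, -0.1875, 0.0203]
ee_rot: [3.137, 0.002, 1.571]
force: [1.2, -0.2, 6.4]
gripper_width: 0.557
```

Request:
{"fn": "play_rows", "kwargs": {
  "series": [
    [1, 0, 0, 0, 0],
    [1, 0, 0, 0, 0],
    [1, 0, 0, -0.015, 0],
    [1, 0, 0, -0.025, 0],
    [1, 0, -0.015, -0.025, 0],
    [1, 0, -0.03, -0.02, 0],
    [1, 0, -0.03, 0, 0],
    [1, 0, -0.015, 0, 0],
    [1, 0, 0, 0, 0]
  ]
}}

```text
time: 5.02
ee_pos: [0.5884, -0.1865, 0.1035]
ee_rot: [-3.14, -0.0, 1.57]
force: [1.2, 0.3, -0.6]
gripper_width: 0.559
```

```bash
python3 - <<'E'
from h import *
s,p,d,W=wrist_world();cv2.imwrite("pics/w2.png",p);print(s['ee_pos'],s['force'],s['gripper_width'])
E
```

```text
[ 0.58841752 -0.18651146  0.10349658] [ 1.15594194  0.27839971 -0.6379597 ] 0.5592288907014783
```

View pics/w2.png

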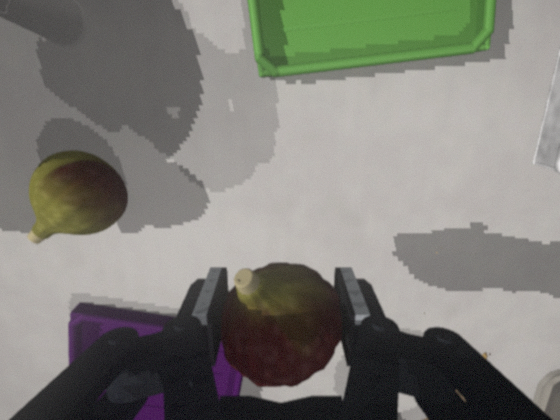

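Request:
{"fn": "play_rows", "kwargs": {
  "series": [
    [1, -0.03, -0.016, 0, 0],
    [1, -0.035, -0.019, 0, 0],
    [1, -0.035, -0.019, 0, 0],
    [1, -0.035, -0.019, 0, 0],
    [1, -0.035, -0.019, 0, 0],
    [1, -0.03, -0.015, 0, 0],
    [1, -0.01, -0.005, 0, 5],
    [1, 0, 0, 0.01, 5],
    [1, 0, 0, 0.02, 0],
    [1, 0, 0, 0, 0]
  ]
}}

```text
time: 5.9
ee_pos: [0.4782, -0.3961, 0.0694]
ee_rot: [-3.138, -0.003, 1.395]
force: [-1.3, 0.6, -0.8]
gripper_width: 0.56
```

Request:
{"fn": "play_rows", "kwargs": {
  "series": [
    [1, 0, 0, 0.02, 0],
    [1, 0, 0, 0.015, 0],
    [1, 0, 0, 0.007, 0],
    [1, 0, 0, 0.002, 0],
    [1, 0, 0, 0, 0],
    [1, 0, 0, 0, 0]
  ]
}}

```text
time: 6.4
ee_pos: [0.48, -0.3973, 0.0294]
ee_rot: [3.141, 0.001, 1.397]
force: [0.1, -1.1, 0.3]
gripper_width: 0.56
```

Request:
{"fn": "play_rows", "kwargs": {
  "series": [
    [1, 0, 0, 0.004, 0],
    [1, 0, 0, 0, 0],
    [1, 0, 0, 0, 0]
  ]
}}

```text
time: 6.65
ee_pos: [0.4793, -0.397, 0.0248]
ee_rot: [3.141, 0.0, 1.396]
force: [-0.0, -0.4, -0.8]
gripper_width: 0.557
```

Request:
{"fn": "play_rows", "kwargs": {
  "series": [
    [0.4, 0, 0, 0, 0],
    [0.35, 0, 0, 0, 0],
    [0.3, 0, 0, 0, 0],
    [0.25, 0, 0, 0, 0],
    [0.25, 0, 0, 0, 0],
    [0.25, 0, 0, 0, 0],
    [0.25, 0, 0, -0.02, 0],
    [0.25, 0, 0, -0.03, 0],
    [0.1, 0, 0, -0.03, 0],
    [0, 0, 0, 0, 0]
  ]
}}

```text
time: 7.48
ee_pos: [0.482, -0.4, 0.1111]
ee_rot: [3.134, 0.007, 1.396]
force: [1.3, -1.2, 1.0]
gripper_width: 0.991
```

```bash
python3 - <<'E'
from h import *
s,p,d,W=wrist_world();cv2.imwrite("pics/w3.png",p);print(s['ee_pos'],s['force'],s['gripper_width'])
wfig((.479,-.397),.052,W=W,d=d)
E
```

```text
[ 0.48196852 -0.39997991  0.11110448] [ 1.31865156 -1.2051824   1.00119449] 0.9907691881974725
fig n 4877 mid [ 0.48   -0.3987  0.0379] size [0.0448 0.0462 0.0222] ztop 0.0506
```

View pics/w3.png

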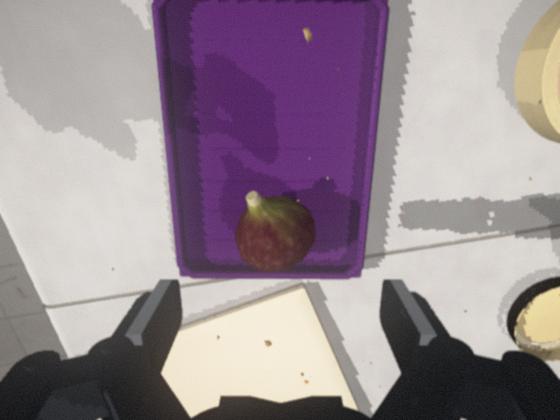

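Request:
{"fn": "play_rows", "kwargs": {
  "series": [
    [0, 0, 0, -0.01, -5],
    [0, 0, 0, -0.01, -5],
    [0, 0.03, 0.008, 0, 0],
    [0, 0.039, 0.012, 0, 0],
    [0, 0.039, 0.012, 0, 0],
    [0, 0.039, 0.012, 0, 0],
    [0, 0.039, 0.012, 0, 0],
    [0, 0.039, 0.012, 0, 0],
    [0, 0.039, 0.012, 0, 0],
    [0, 0.039, 0.012, 0, 0]
  ]
}}

```text
time: 8.37
ee_pos: [0.5708, -0.0917, 0.1234]
ee_rot: [-3.14, -0.001, 1.571]
force: [0.6, -0.7, -0.0]
gripper_width: 1.0
```

Request:
{"fn": "play_rows", "kwargs": {
  "series": [
    [0, 0.039, 0.012, 0, 0],
    [0, 0.039, 0.012, 0, 0],
    [0, 0.039, 0.012, 0, 0],
    [0, 0.039, 0.012, 0, 0],
    [0, 0.039, 0.012, 0, 0],
    [0, 0.039, 0.012, 0, 0],
    [0, 0.02, 0.005, 0, 0],
    [0, 0, 0, 0, 0]
  ]
}}

```text
time: 9.03
ee_pos: [0.6479, 0.1651, 0.1231]
ee_rot: [-3.141, -0.001, 1.576]
force: [-0.3, -0.3, 0.5]
gripper_width: 1.002
```

Next I'll turn to yaw ≈ 35° and look.

Request:
{"fn": "play_rows", "kwargs": {
  "series": [
    [0, 0, 0, 0, 7],
    [0, 0, 0, 0, 7],
    [0, 0, 0, 0, 7],
    [0, 0, 0, 0, 7],
    [0, 0, 0, 0, 7],
    [0, 0, 0, 0, 7],
    [0, 0, 0, 0, 7],
    [0, 0, 0, 0, 6],
    [0, 0, 0, 0, 0]
  ]
}}

```text
time: 9.78
ee_pos: [0.6475, 0.1591, 0.1233]
ee_rot: [-3.141, 0.002, 0.606]
force: [-0.5, -0.7, -0.7]
gripper_width: 1.001
```

```bash
cat >> h.py <<'E'
def delta(s,x,y):
    T=tooT(s);v=T[:2,:2].T@(np.array([x,y])-T[:2,3]);print("ee",s['ee_pos'].round(4),"yaw",np.degrees(s['ee_rot'][2]).round(1),"tool dx,dy",v.round(4),"q",s['qpos'].round(2))
E
python3 - <<'E'
from h import *
s,p,d,W=wrist_world();cv2.imwrite("pics/w4.png",p);
wfig((.678,.199),.044,W=W,d=d);delta(s,.678,.199)
E
```

```text
fig n 4524 mid [0.6832 0.1988 0.0333] size [0.0443 0.041  0.0193] ztop 0.0448
ee [0.6475 0.1591 0.1233] yaw 34.7 tool dx,dy [ 0.0478 -0.0155] q [ 0.06  0.5   1.45 -0.    1.19  1.03]
```

View pics/w4.png

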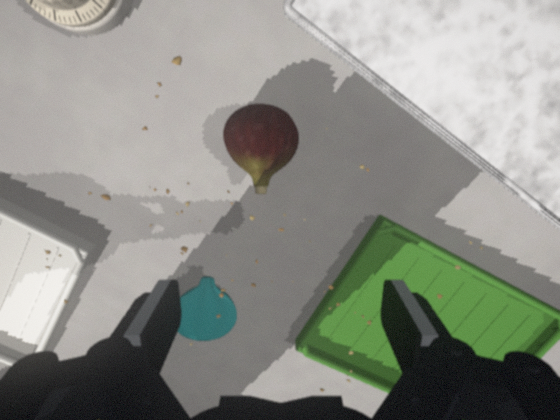

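Request:
{"fn": "play_rows", "kwargs": {
  "series": [
    [0, 0.025, -0.006, 0, 0],
    [0, 0.025, -0.007, 0, 0],
    [0, 0.002, 0, 0.02, 0],
    [0, 0, 0, 0.03, 0],
    [0, 0, 0, 0.03, 0],
    [0, 0, 0, 0.016, 0],
    [0, 0, 0, 0.008, 0],
    [0, 0, 0, 0, 0],
    [0, 0, 0, 0, 0]
  ]
}}

```text
time: 10.58
ee_pos: [0.6838, 0.2004, 0.021]
ee_rot: [3.141, -0.001, 0.612]
force: [-0.1, 0.1, 0.5]
gripper_width: 1.001
```

Request:
{"fn": "play_rows", "kwargs": {
  "series": [
    [1, 0, 0, 0, 0],
    [1, 0, 0, 0, 0],
    [1, 0, 0, 0, 0],
    [1, 0, 0, 0, 0],
    [1, 0, 0, 0, 0],
    [1, 0, 0, 0, 0],
    [1, 0, 0, 0, 0],
    [1, 0, 0, 0, 0]
  ]
}}

```text
time: 11.25
ee_pos: [0.6845, 0.2009, 0.0227]
ee_rot: [3.14, -0.003, 0.611]
force: [-2.0, 0.0, 6.3]
gripper_width: 0.529
```

Request:
{"fn": "play_rows", "kwargs": {
  "series": [
    [1, 0, 0, -0.015, 0],
    [1, 0, 0, -0.03, 0],
    [1, 0, 0, -0.03, -7],
    [1, 0, 0, -0.025, -7],
    [1, 0, 0, 0, -7],
    [1, 0, 0, 0, -7],
    [1, 0, 0, 0, -7],
    [1, 0, 0, 0, -7],
    [1, 0, 0, 0, -7],
    [1, 0, 0, 0, -6]
  ]
}}

```text
time: 12.08
ee_pos: [0.6835, 0.2007, 0.1218]
ee_rot: [3.141, -0.0, 1.577]
force: [-0.6, -0.0, 0.2]
gripper_width: 0.524
```

Request:
{"fn": "play_rows", "kwargs": {
  "series": [
    [1, -0.025, -0.01, 0, 0],
    [1, -0.036, -0.0135, 0, 0],
    [1, -0.036, -0.0135, 0, 0],
    [1, -0.036, -0.0135, 0, 0],
    [1, -0.036, -0.0135, 0, 0],
    [1, -0.036, -0.0135, 0, 0],
    [1, -0.036, -0.0135, 0, 0],
    [1, -0.036, -0.0135, 0, 0],
    [1, -0.036, -0.0135, 0, 0],
    [1, -0.036, -0.0135, 0, 0]
  ]
}}

```text
time: 12.92
ee_pos: [0.5513, -0.1501, 0.1219]
ee_rot: [3.14, 0.001, 1.571]
force: [0.6, -0.1, 0.0]
gripper_width: 0.523
```

Request:
{"fn": "play_rows", "kwargs": {
  "series": [
    [1, -0.036, -0.0135, 0, 0],
    [1, -0.036, -0.0135, 0, 0],
    [1, -0.036, -0.0135, 0, 0],
    [1, -0.036, -0.0135, 0, 0],
    [1, -0.02, -0.007, 0, 0],
    [1, 0, 0, 0, 5],
    [1, 0, 0, 0, 5],
    [1, 0, 0, 0, 0],
    [1, 0, 0, 0, 0]
  ]
}}

```text
time: 13.67
ee_pos: [0.491, -0.3126, 0.1213]
ee_rot: [3.141, 0.001, 1.399]
force: [0.3, -0.7, 0.1]
gripper_width: 0.522
```

```bash
python3 - <<'E'
from h import *
s,p,d,W=wrist_world();cv2.imwrite("pics/w5.png",p);print(s['gripper_width'])
delta(s,.491,-.311)
E
```

```text
0.522377979985449
ee [ 0.491  -0.3126  0.1213] yaw 80.1 tool dx,dy [ 0.0016 -0.0002] q [-0.77  0.34  1.69  0.    1.11 -0.6 ]
```

View pics/w5.png

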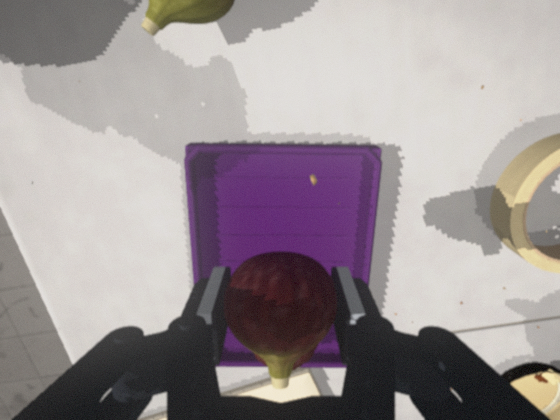

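Request:
{"fn": "play_rows", "kwargs": {
  "series": [
    [1, 0.011, 0, 0, 0],
    [1, 0, 0, 0.03, 0],
    [1, 0, 0, 0.03, 0],
    [1, 0, 0, 0.02, 0],
    [1, 0, 0, 0.01, 0],
    [1, 0, 0, 0.003, 0],
    [1, 0, 0, 0, 0],
    [1, 0, 0, 0, 0]
  ]
}}

```text
time: 14.38
ee_pos: [0.4935, -0.3012, 0.0281]
ee_rot: [3.141, 0.0, 1.398]
force: [0.2, 0.2, 0.1]
gripper_width: 0.521
```

Request:
{"fn": "play_rows", "kwargs": {
  "series": [
    [0.42, 0, 0, 0, 0],
    [0.38, 0, 0, 0, 0],
    [0.34, 0, 0, 0, 0],
    [0.3, 0, 0, 0, 0],
    [0.25, 0, 0, 0, 0],
    [0.25, 0, 0, 0, 0],
    [0.25, 0, 0, -0.02, 0],
    [0.25, 0, 0, -0.03, 0],
    [0.1, 0, 0, -0.03, 0],
    [0, 0, 0, 0, 0]
  ]
}}

```text
time: 15.22
ee_pos: [0.4958, -0.3042, 0.1136]
ee_rot: [3.133, 0.005, 1.396]
force: [1.6, -1.5, 1.9]
gripper_width: 0.993
```

```bash
python3 - <<'E'
from h import *
s,p,d,W=wrist_world();cv2.imwrite("pics/w6.png",p);print(s['ee_pos'],s['force'],s['gripper_width'])
wfig((.493,-.301),.052,W=W,d=d)
E
```

```text
[ 0.49579556 -0.30424424  0.11360888] [ 1.58096779 -1.53605855  1.86558545] 0.9930715921594858
fig n 4166 mid [ 0.4948 -0.3073  0.0368] size [0.0403 0.0485 0.0205] ztop 0.0487
```

View pics/w6.png

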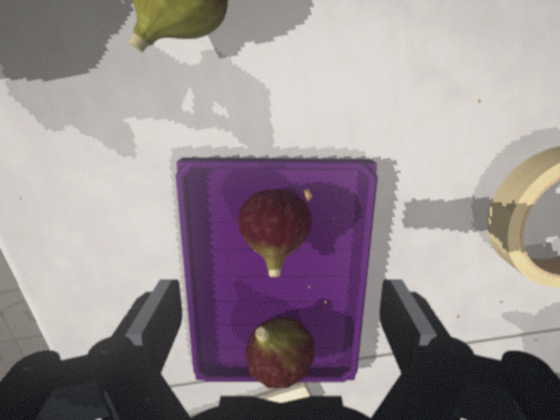

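Request:
{"fn": "play_rows", "kwargs": {
  "series": [
    [0, 0, 0, -0.01, 7],
    [0, 0, 0, 0, 7],
    [0, 0, 0, 0, 7],
    [0, 0, 0, 0, 7],
    [0, 0, 0, 0, 7],
    [0, 0.01, -0.031, 0, 0],
    [0, 0.01, -0.031, 0, 0],
    [0, 0.01, -0.031, 0, 0],
    [0, 0.005, -0.031, 0, 0],
    [0, 0, 0, 0, 0]
  ]
}}

```text
time: 16.1
ee_pos: [0.4252, -0.1833, 0.1145]
ee_rot: [-3.133, 0.001, 0.787]
force: [-1.0, 0.2, -0.7]
gripper_width: 1.003
```

```bash
python3 - <<'E'
from h import *
s,p,d,W=wrist_world();cv2.imwrite("pics/w7.png",p);
wfig((.465,-.158),.05,W=W,d=d);delta(s,.465,-.158)
E
```

```text
fig n 5974 mid [ 0.4678 -0.1637  0.0401] size [0.0468 0.0463 0.0215] ztop 0.0521
ee [ 0.4252 -0.1833  0.1145] yaw 45.1 tool dx,dy [0.0461 0.0103] q [-0.66  0.11  1.99  0.    1.05  0.12]
```

View pics/w7.png

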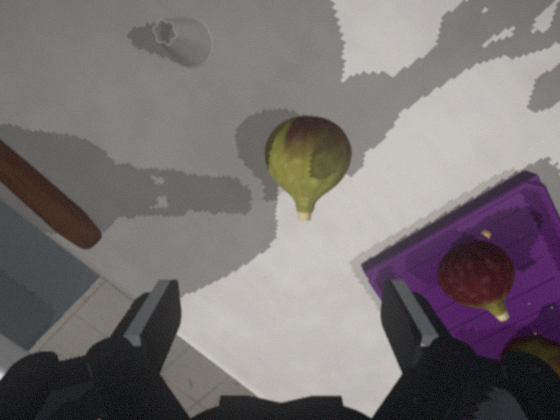

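Request:
{"fn": "play_rows", "kwargs": {
  "series": [
    [0, 0.024, 0.008, 0, 0],
    [0, 0.024, 0.007, 0, 0],
    [0, 0, 0, 0.03, 0],
    [0, 0, 0, 0.03, 0],
    [0, 0, 0, 0.02, 0],
    [0, 0, 0, 0.01, 0],
    [0, 0, 0, 0, 0],
    [0, 0, 0, 0, 0]
  ]
}}

```text
time: 16.82
ee_pos: [0.4745, -0.1662, 0.0272]
ee_rot: [-3.141, 0.0, 0.785]
force: [0.4, 0.1, -0.5]
gripper_width: 0.999
```

Request:
{"fn": "play_rows", "kwargs": {
  "series": [
    [0, -0.001, -0.006, 0.004, 0],
    [0, 0, 0, 0, 0],
    [1, 0, 0, 0, 0],
    [1, 0, 0, 0, 0],
    [1, 0, 0, 0, 0],
    [1, 0, 0, 0, 0],
    [1, 0, 0, 0, 0],
    [1, 0, 0, 0, 0],
    [1, 0, 0, 0, 0],
    [1, 0, 0, 0, 0]
  ]
}}

```text
time: 17.65
ee_pos: [0.47, -0.1625, 0.0246]
ee_rot: [3.141, -0.0, 0.786]
force: [-2.6, 1.1, 9.7]
gripper_width: 0.584
```

Request:
{"fn": "play_rows", "kwargs": {
  "series": [
    [1, 0, 0, -0.015, 0],
    [1, 0, 0, -0.03, 0],
    [1, 0, 0, -0.03, -7],
    [1, 0, 0, -0.02, -7],
    [1, 0, 0, 0, -7],
    [1, 0, 0, 0, -7],
    [1, 0, 0, 0, -7],
    [1, 0, 0, 0, -7],
    [1, 0, 0, 0, -3],
    [1, 0, 0, 0, 0]
  ]
}}

```text
time: 18.48
ee_pos: [0.4695, -0.1622, 0.1186]
ee_rot: [3.141, 0.0, 1.573]
force: [0.1, -0.0, -0.4]
gripper_width: 0.583
```

Request:
{"fn": "play_rows", "kwargs": {
  "series": [
    [1, 0.015, 0.02, 0, 0],
    [1, 0.022, 0.029, 0, 0],
    [1, 0.025, 0.033, 0, 0],
    [1, 0.025, 0.033, 0, 0],
    [1, 0.022, 0.03, 0, 0],
    [1, 0.014, 0.0195, 0, 0],
    [1, 0, 0, 0, -6.5],
    [1, 0, 0, 0, 0],
    [1, 0, 0, 0, 0]
  ]
}}

```text
time: 19.23
ee_pos: [0.6336, -0.039, 0.1179]
ee_rot: [-3.141, -0.0, 1.681]
force: [0.0, -0.4, -1.8]
gripper_width: 0.577
```

```bash
python3 - <<'E'
from h import *
s,p,d,W=wrist_world();cv2.imwrite("pics/w8.png",p);print(s['gripper_width'])
delta(s,.634,-.039)
E
```

```text
0.5774733488408365
ee [ 0.6336 -0.039   0.1179] yaw 96.3 tool dx,dy [-0.0001  0.0004] q [-0.25  0.45  1.55 -0.    1.15 -0.36]
```

View pics/w8.png

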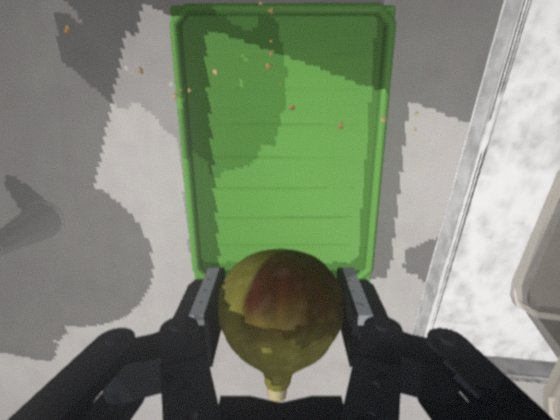

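Request:
{"fn": "play_rows", "kwargs": {
  "series": [
    [1, 0, 0, 0.03, 0],
    [1, 0, 0, 0.03, 0],
    [1, 0, 0, 0.02, 0],
    [1, 0, 0, 0.008, 0],
    [1, 0, 0, 0, 0],
    [1, 0, 0, 0, 0],
    [1, 0, 0, 0, 0]
  ]
}}

```text
time: 19.87
ee_pos: [0.6342, -0.0399, 0.0312]
ee_rot: [3.141, 0.0, 1.682]
force: [-0.3, 0.1, -0.6]
gripper_width: 0.583
```

Request:
{"fn": "play_rows", "kwargs": {
  "series": [
    [1, 0, 0, 0.002, 0],
    [0.4, 0, 0, 0, 0],
    [0.36, 0, 0, 0, 0],
    [0.32, 0, 0, 0, 0],
    [0.28, 0, 0, 0, 0],
    [0.22, 0, 0, 0, 0],
    [0.22, 0, 0, -0.02, 0],
    [0.2, 0, 0, -0.03, 0],
    [0.1, 0, 0, -0.04, 0],
    [0, 0, 0, 0, 0]
  ]
}}

```text
time: 20.7
ee_pos: [0.6388, -0.0402, 0.1268]
ee_rot: [3.13, 0.004, 1.684]
force: [1.5, -0.1, 2.1]
gripper_width: 0.991
```

```bash
python3 - <<'E'
from h import *
s,p,d,W=wrist_world();cv2.imwrite("pics/w9.png",p);print(s['ee_pos'],s['force'],s['gripper_width'])
wfig((.634,-.04),.055,W=W,d=d)
E
```

```text
[ 0.63881085 -0.04021879  0.12684606] [ 1.54299449 -0.12677318  2.1325792 ] 0.9912492078506502
fig n 4804 mid [ 0.6346 -0.0467  0.0425] size [0.0452 0.0546 0.0247] ztop 0.0566
```

View pics/w9.png

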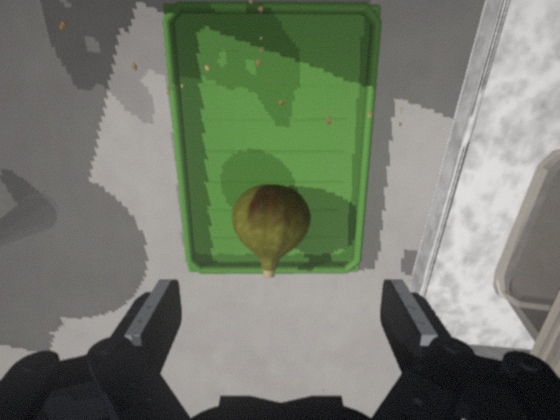

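```bash
python3 - <<'E'
from h import *
s,p,d,W=wrist_world()
for r in range(180,286,6): print(r,W[r,268].round(4))
print("rim",[W[r,340].round(4).tolist() for r in (250,258,262,266,270,275)])
cv2.imwrite("pics/w9c.png",cv2.resize(cv2.convertScaleAbs(p[170:290,170:370],alpha=1.5),None,fx=4,fy=4,interpolation=cv2.INTER_CUBIC))
E
```

```text
180 [ 0.6288 -0.0217  0.0038]
186 [ 0.6291 -0.0193  0.0278]
192 [ 0.6294 -0.0201  0.0388]
198 [ 0.6298 -0.0221  0.0446]
204 [ 0.6301 -0.025   0.0474]
210 [ 0.6305 -0.0279  0.0498]
216 [ 0.6309 -0.0312  0.0513]
222 [ 0.6312 -0.0343  0.053 ]
228 [ 0.6316 -0.0378  0.0539]
234 [ 0.632  -0.0417  0.0538]
240 [ 0.6324 -0.0454  0.0543]
246 [ 0.6329 -0.0507  0.0515]
252 [ 0.6334 -0.0556  0.0498]
258 [ 0.6339 -0.0622  0.0452]
264 [ 0.6345 -0.0686  0.0412]
270 [ 0.6349 -0.0724  0.0423]
276 [ 0.6354 -0.0768  0.0425]
282 [ 6.374e-01 -1.066e-01  6.000e-04]
rim [[0.6894, -0.0708, 0.0037], [0.6903, -0.077, 0.0049], [0.6909, -0.0804, 0.005], [0.6904, -0.0818, 0.0089], [0.6894, -0.0818, 0.0152], [0.6901, -0.086, 0.0152]]
```

View pics/w9c.png

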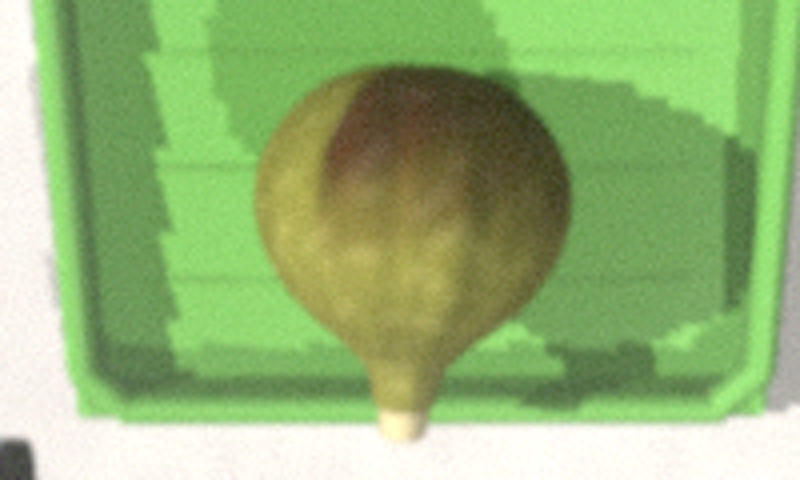

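Request:
{"fn": "play_rows", "kwargs": {
  "series": [
    [0, 0, 0, 0, 6.5],
    [0, 0.015, -0.02, 0, 0],
    [0, 0.023, -0.03, 0, 0],
    [0, 0.023, -0.03, 0, 0],
    [0, 0.023, -0.03, 0, 0],
    [0, 0.023, -0.03, 0, 0],
    [0, 0.023, -0.03, 0, 0],
    [0, 0.02, -0.03, 0, 0],
    [0, 0, -0.005, 0, 0],
    [0, 0, 0, 0, 0]
  ]
}}

```text
time: 21.63
ee_pos: [0.4259, 0.1118, 0.1169]
ee_rot: [-3.138, -0.0, 1.573]
force: [-0.8, -0.5, 0.4]
gripper_width: 0.999
```

```bash
python3 - <<'E'
from h import *
s,p,d,W=wrist_world();cv2.imwrite("pics/w10.png",p);
wfig((.430,.176),.05,W=W,d=d);delta(s,.43,.176);wfig((.427,.062),.027,W=W,d=d)
E
```

```text
fig n 4833 mid [0.4325 0.1753 0.0377] size [0.0405 0.0417 0.0275] ztop 0.0536
ee [0.4259 0.1118 0.1169] yaw 90.1 tool dx,dy [0.0642 0.0043] q [-0.01  0.05  2.04 -0.    1.05 -0.02]
fig n 3294 mid [0.4284 0.0633 0.0233] size [0.0427 0.0479 0.0082] ztop 0.029
```

View pics/w10.png

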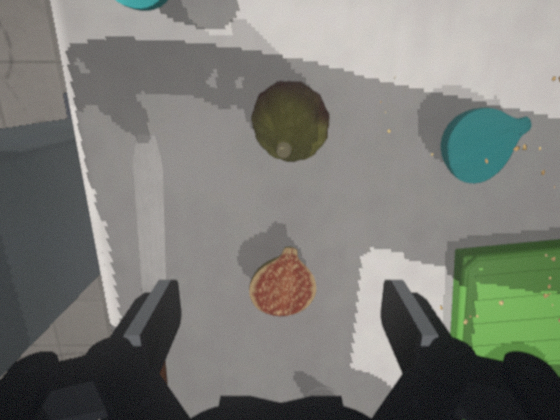

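Request:
{"fn": "play_rows", "kwargs": {
  "series": [
    [0, 0.032, 0.003, 0, 0],
    [0, 0.032, 0.003, 0, 0],
    [0, 0, 0, 0.03, 0],
    [0, 0, 0, 0.03, 0],
    [0, 0, 0, 0.02, 0],
    [0, 0, 0, 0.008, 0],
    [0, 0, 0, 0, 0],
    [0, 0, 0, 0, 0]
  ]
}}

```text
time: 22.35
ee_pos: [0.4358, 0.1743, 0.0303]
ee_rot: [-3.141, 0.0, 1.57]
force: [-0.0, -0.3, 0.0]
gripper_width: 1.002
```

Request:
{"fn": "play_rows", "kwargs": {
  "series": [
    [0, 0.001, -0.003, 0.007, 0],
    [0, 0, 0, 0, 0],
    [1, 0, 0, 0, 0],
    [1, 0, 0, 0, 0],
    [1, 0, 0, 0, 0],
    [1, 0, 0, 0, 0],
    [1, 0, 0, 0, 0],
    [1, 0, 0, 0, 0],
    [1, 0, 0, 0, 0],
    [1, 0, 0, 0, 0]
  ]
}}

```text
time: 23.18
ee_pos: [0.4327, 0.1759, 0.0245]
ee_rot: [3.14, -0.0, 1.571]
force: [-2.3, -0.8, 9.9]
gripper_width: 0.518
```

Request:
{"fn": "play_rows", "kwargs": {
  "series": [
    [1, 0, 0, 0, 0],
    [1, 0, 0, -0.015, 0],
    [1, 0, 0, -0.03, 0],
    [1, 0, 0, -0.03, 0],
    [1, 0, 0, -0.02, 0],
    [1, 0, 0, 0, 0]
  ]
}}

```text
time: 23.68
ee_pos: [0.4352, 0.1764, 0.123]
ee_rot: [3.133, -0.001, 1.571]
force: [1.0, 0.5, 0.1]
gripper_width: 0.519
```

Request:
{"fn": "play_rows", "kwargs": {
  "series": [
    [1, -0.013, 0.019, 0, 0],
    [1, -0.02, 0.03, 0, 0],
    [1, -0.022, 0.032, 0, 0],
    [1, -0.022, 0.032, 0, 0],
    [1, -0.022, 0.032, 0, 0],
    [1, -0.02, 0.03, 0, 0],
    [1, -0.012, 0.016, 0, 0],
    [1, 0, 0, 0, -6.5],
    [1, 0, 0, 0, 0],
    [1, 0, 0, 0, 0]
  ]
}}

```text
time: 24.52
ee_pos: [0.6221, 0.0448, 0.1171]
ee_rot: [-3.14, -0.001, 1.681]
force: [-0.5, -0.7, -0.7]
gripper_width: 0.52
```

```bash
python3 - <<'E'
from h import *
s,p,d,W=wrist_world();cv2.imwrite("pics/w11.png",p);print(s['gripper_width'])
delta(s,.625,.045)
E
```

```text
0.5200112206360936
ee [0.6221 0.0448 0.1171] yaw 96.3 tool dx,dy [-0.0001  0.003 ] q [-0.12  0.43  1.58  0.    1.14 -0.23]
```

View pics/w11.png

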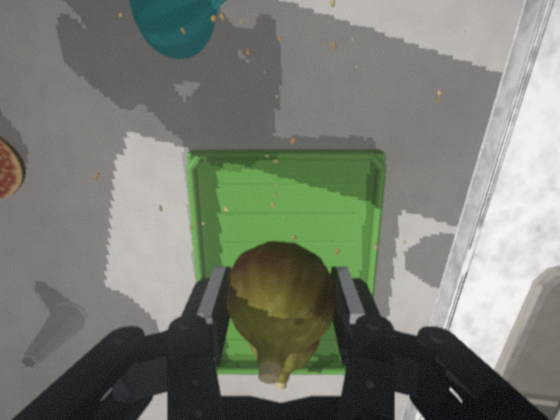

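Request:
{"fn": "play_rows", "kwargs": {
  "series": [
    [1, 0, 0.003, 0.03, 0],
    [1, 0, 0, 0.03, 0],
    [1, 0, 0, 0.02, 0],
    [1, 0, 0, 0.007, 0],
    [1, 0, 0, 0, 0],
    [1, 0, 0, 0, 0],
    [1, 0, 0, 0, 0]
  ]
}}

```text
time: 25.15
ee_pos: [0.6261, 0.0456, 0.0321]
ee_rot: [3.141, 0.0, 1.684]
force: [-0.4, 0.0, -1.0]
gripper_width: 0.524
```

Request:
{"fn": "play_rows", "kwargs": {
  "series": [
    [1, 0, 0, 0.003, 0],
    [1, 0, 0, 0, 0],
    [0.44, 0, 0, 0, 0],
    [0.4, 0, 0, 0, 0],
    [0.36, 0, 0, 0, 0],
    [0.32, 0, 0, 0, 0],
    [0.28, 0, 0, 0, 0],
    [0.25, 0, 0, 0, 0],
    [0.25, 0, 0, -0.02, 0],
    [0.25, 0, 0, -0.03, 0]
  ]
}}

```text
time: 25.98
ee_pos: [0.6229, 0.0454, 0.0753]
ee_rot: [-3.134, -0.002, 1.684]
force: [0.4, 0.0, -0.2]
gripper_width: 0.75
```

Request:
{"fn": "play_rows", "kwargs": {
  "series": [
    [0.1, 0, 0, -0.04, 0],
    [0, 0, 0, 0, 0],
    [0, 0, 0, 0, 0]
  ]
}}

```text
time: 26.23
ee_pos: [0.6283, 0.0449, 0.1219]
ee_rot: [3.135, 0.002, 1.684]
force: [-0.1, -0.7, -0.6]
gripper_width: 1.002
```

```bash
python3 - <<'E'
from h import *
s,p,d,W=wrist_world();cv2.imwrite("pics/w12.png",p);print(s['ee_pos'],s['force'],s['gripper_width'])
wfig((.625,.045),.053,W=W,d=d);wfig((.427,.062),.027,W=W,d=d);delta(s,.428,.063)
E
```

```text
[0.62830055 0.04489076 0.12189756] [-0.08171888 -0.683433   -0.62489365] 1.001526758680323
fig n 3904 mid [0.6274 0.0475 0.0405] size [0.0414 0.0376 0.0293] ztop 0.0583
fig n 652 mid [0.4484 0.0576 0.0174] size [0.0083 0.0294 0.0087] ztop 0.0227
ee [0.6283 0.0449 0.1219] yaw 96.5 tool dx,dy [ 0.0407 -0.197 ] q [-0.12  0.43  1.56 -0.    1.14 -0.23]
```

View pics/w12.png

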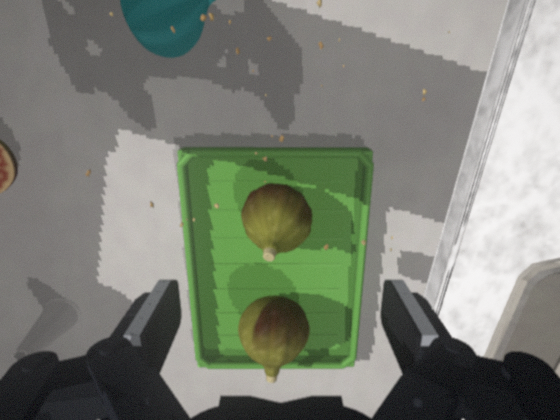

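Request:
{"fn": "play_rows", "kwargs": {
  "series": [
    [0, 0, 0, 0, 6.5],
    [0, -0.005, -0.02, 0, 0],
    [0, -0.006, -0.033, 0, 0],
    [0, -0.006, -0.035, 0, 0],
    [0, -0.006, -0.035, 0, 0],
    [0, -0.006, -0.035, 0, 0],
    [0, -0.006, -0.03, 0, 0],
    [0, 0, -0.01, 0, 0],
    [0, 0, 0, 0, 0],
    [0, 0, 0, 0, 0]
  ]
}}

```text
time: 27.12
ee_pos: [0.428, 0.0101, 0.118]
ee_rot: [3.142, -0.0, 1.57]
force: [0.3, -0.4, 1.0]
gripper_width: 1.002
```

```bash
python3 - <<'E'
from h import *
s,p,d,W=wrist_world();cv2.imwrite("pics/w13.png",p)
wfig((.427,.062),.027,W=W,d=d);delta(s,.428,.063)
m=(np.hypot(W[...,0]-.428,W[...,1]-.063)<.045)&(W[...,2]>.021)&(d>0)
Q=(W[m][:,:2]*1000).astype(np.float32)
for y in range(30,105,6):
    q=Q[np.abs(Q[:,1]-y)<3]
    if len(q)>5: print(y,len(q),q[:,0].min(),q[:,0].max())
E
```

```text
fig n 4711 mid [0.4286 0.0629 0.0233] size [0.0423 0.0474 0.0081] ztop 0.0286
ee [0.428  0.0101 0.118 ] yaw 90.0 tool dx,dy [ 0.0529 -0.0001] q [-0.26  0.02  2.07  0.    1.05 -0.25]
30 81 400.28418 455.04044
36 81 419.46094 440.52737
42 446 410.20236 446.86826
48 578 406.6857 449.32947
54 612 404.808 450.3791
60 594 405.05707 448.3001
66 556 405.65964 446.40216
72 482 408.52286 446.8645
78 346 412.74228 442.39508
84 162 422.97638 438.6731
90 50 427.80832 437.992
```

View pics/w13.png

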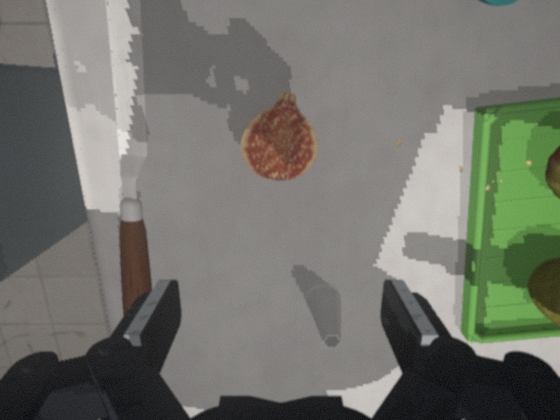

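Request:
{"fn": "play_rows", "kwargs": {
  "series": [
    [0, 0.024, 0, 0, 0],
    [0, 0.024, 0, 0, 0],
    [0, 0, 0, 0.03, 0],
    [0, 0, 0, 0.03, 0],
    [0, 0, 0, 0.02, 0],
    [0, 0, 0, 0.01, 0],
    [0, 0, 0, 0.005, 0],
    [0, 0, 0, 0, 0],
    [0, 0, 0, 0, 0]
  ]
}}

```text
time: 27.92
ee_pos: [0.429, 0.058, 0.0239]
ee_rot: [3.141, 0.0, 1.571]
force: [-0.3, 0.5, -0.2]
gripper_width: 0.999
```

Request:
{"fn": "play_rows", "kwargs": {
  "series": [
    [0, 0, -0.001, 0.006, 0],
    [0, 0, 0, 0, 0],
    [1, 0, 0, 0, 0],
    [1, 0, 0, 0, 0],
    [1, 0, 0, 0, 0],
    [1, 0, 0, 0, 0],
    [1, 0, 0, 0, 0],
    [1, 0, 0, 0, 0],
    [1, 0, 0, 0, 0],
    [1, 0, 0, 0, 0]
  ]
}}

```text
time: 28.75
ee_pos: [0.427, 0.0581, 0.0183]
ee_rot: [-3.142, 0.0, 1.571]
force: [-4.7, 0.6, 12.4]
gripper_width: 0.523
```

```bash
python3 - <<'E'
from h import *
s,p,d,W=wrist_world();cv2.imwrite("pics/w14.png",p);print(s['ee_pos'],s['force'],s['gripper_width'])
E
```

```text
[0.42703732 0.05811367 0.01830434] [-4.72504717  0.64784589 12.41814088] 0.5231604903181082
```

View pics/w14.png

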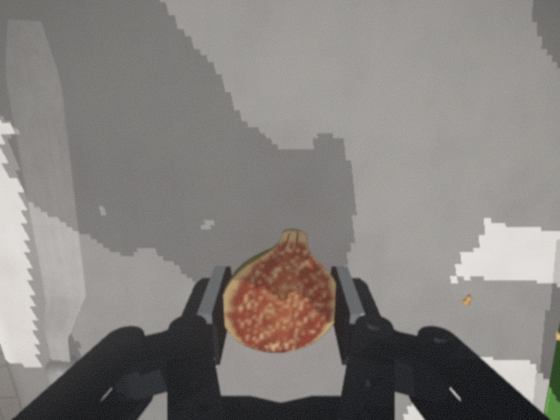

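Gripped level, cut face up. I'll lift gently and check.

Request:
{"fn": "play_rows", "kwargs": {
  "series": [
    [1, 0, 0, -0.01, 0],
    [1, 0, 0, -0.015, 0],
    [1, 0, 0, -0.02, 0],
    [1, 0, 0, -0.025, 0],
    [1, 0, 0, -0.02, 0],
    [1, 0, 0, -0.01, 0],
    [1, 0, 0, 0, 0]
  ]
}}

```text
time: 29.38
ee_pos: [0.4288, 0.0579, 0.12]
ee_rot: [3.136, 0.001, 1.571]
force: [-0.2, 0.8, -0.6]
gripper_width: 0.522
```

```bash
python3 - <<'E'
from h import *
s,p,d,W=wrist_world();cv2.imwrite("pics/w15.png",p);print(s['ee_pos'],s['force'],s['gripper_width'])
E
```

```text
[0.42882991 0.05790586 0.11996205] [-0.17544388  0.77704064 -0.59009514] 0.5216745803110365
```

View pics/w15.png

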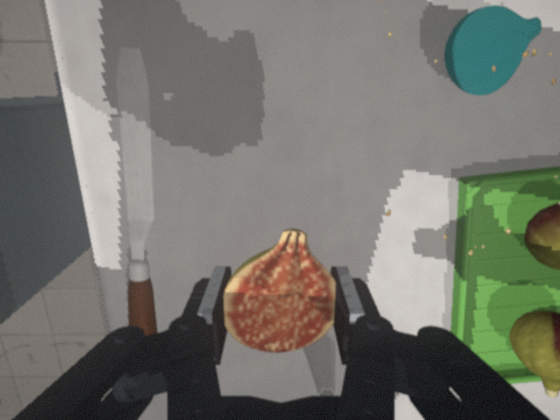

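Request:
{"fn": "play_rows", "kwargs": {
  "series": [
    [1, 0.02, 0.003, 0, 0],
    [1, 0.03, 0.005, 0, 0],
    [1, 0.038, 0.006, 0, 0],
    [1, 0.038, 0.006, 0, 0],
    [1, 0.038, 0.006, 0, 0],
    [1, 0.038, 0.006, 0, 0],
    [1, 0.038, 0.006, 0, 0],
    [1, 0.03, 0.005, 0, 0],
    [1, 0.015, 0.002, 0, 0],
    [1, 0, 0, 0, 0]
  ]
}}

```text
time: 30.27
ee_pos: [0.4709, 0.3457, 0.1152]
ee_rot: [-3.14, 0.0, 1.574]
force: [-0.0, -0.5, -0.9]
gripper_width: 0.52
```

```bash
python3 - <<'E'
from h import *
s,p,d,W=wrist_world();cv2.imwrite("pics/w16.png",p);print(s['gripper_width'])
delta(s,.472,.343)
E
```

```text
0.519962100991719
ee [0.4709 0.3457 0.1152] yaw 90.2 tool dx,dy [-0.0027  0.0011] q [0.43 0.35 1.68 0.   1.11 0.43]
```

View pics/w16.png

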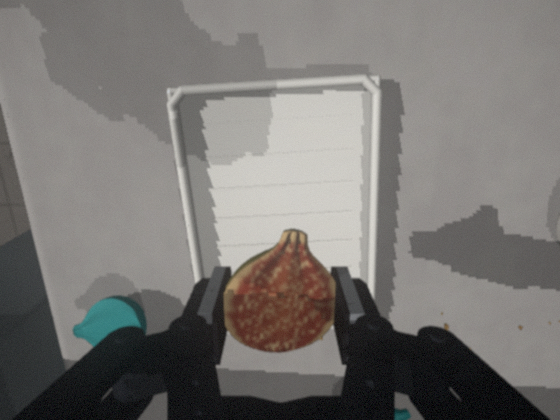

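Request:
{"fn": "play_rows", "kwargs": {
  "series": [
    [1, 0, 0, 0.03, 0],
    [1, 0, 0, 0.03, 0],
    [1, 0, 0, 0.02, 0],
    [1, 0, 0, 0.008, 0],
    [1, 0, 0, 0, 0],
    [1, 0, 0, 0, 0],
    [1, 0, 0, 0, 0]
  ]
}}

```text
time: 30.9
ee_pos: [0.473, 0.3431, 0.0307]
ee_rot: [3.14, -0.001, 1.57]
force: [0.3, -0.1, -0.1]
gripper_width: 0.518
```

Request:
{"fn": "play_rows", "kwargs": {
  "series": [
    [1, 0, 0, 0.005, 0],
    [1, 0, 0, 0.002, 0],
    [1, 0, 0, 0, 0],
    [1, 0, 0, 0, 0]
  ]
}}

```text
time: 31.23
ee_pos: [0.472, 0.3432, 0.0227]
ee_rot: [3.141, -0.0, 1.571]
force: [0.1, 0.2, -0.7]
gripper_width: 0.515
```

Request:
{"fn": "play_rows", "kwargs": {
  "series": [
    [0.45, 0, 0, 0, 0],
    [0.42, 0, 0, 0, 0],
    [0.38, 0, 0, 0, 0],
    [0.34, 0, 0, 0, 0],
    [0.3, 0, 0, 0, 0],
    [0.25, 0, 0, 0, 0],
    [0.25, 0, 0, 0, 0],
    [0.25, 0, 0, -0.02, 0],
    [0.25, 0, 0, -0.03, 0],
    [0.2, 0, 0, -0.03, 0]
  ]
}}

```text
time: 32.07
ee_pos: [0.4708, 0.3426, 0.1021]
ee_rot: [-3.139, 0.001, 1.571]
force: [0.3, 0.5, 0.5]
gripper_width: 0.798
```

Request:
{"fn": "play_rows", "kwargs": {
  "series": [
    [0.1, 0, 0, -0.04, 0],
    [0, -0.03, 0, -0.04, 0],
    [0, -0.03, 0, 0, 0],
    [0, 0, 0, 0, 0],
    [0, 0, 0, 0, 0]
  ]
}}

```text
time: 32.48
ee_pos: [0.4721, 0.2873, 0.1763]
ee_rot: [3.141, -0.0, 1.569]
force: [-0.5, -0.4, 0.5]
gripper_width: 0.996
```

```bash
python3 - <<'E'
from h import *
s,p,d,W=wrist_world();cv2.imwrite("pics/w17.png",p);print(s['ee_pos'],s['force'],s['gripper_width'])
wfig((.472,.345),.031,W=W,d=d)
for n in("top","scene"):
    p,d=bot.grab_frame(n);cv2.imwrite(f"pics/{n}9.png",cv2.convertScaleAbs(p,alpha=1.4));np.save(f"pics/{n}9.npy",d)
E
```

```text
[0.47214701 0.28725276 0.17629558] [-0.47874845 -0.44461606  0.52107398] 0.996007591269768
fig n 3210 mid [0.4731 0.348  0.0273] size [0.0422 0.0475 0.0082] ztop 0.0325
```

View pics/w17.png

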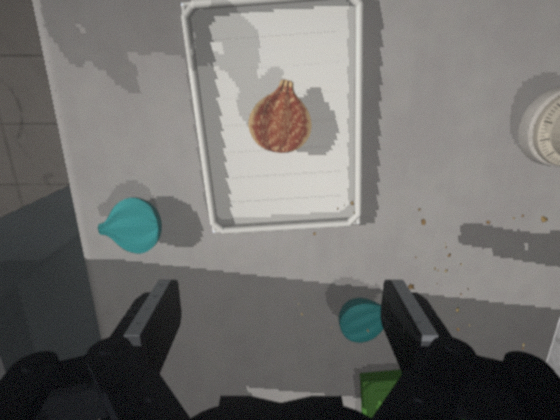

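View pics/top9.png

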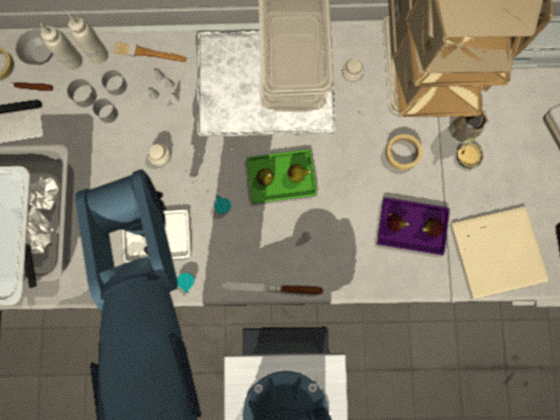

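View pics/scene9.png

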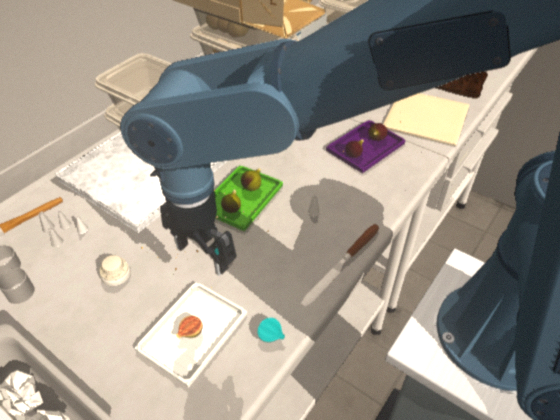

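```bash
python3 - <<'E'
from h import *
for n in("top","scene"):
    d=np.load(f"pics/{n}9.npy");W=cloud(n,d)
    for nm,c in [("pur1",(.48,-.399)),("pur2",(.494,-.305)),("gB",(.634,-.042)),("gA",(.626,.046)),("half",(.472,.345)),("nozzle",(.46,-.063))]:
        m=(d>0)&(np.hypot(W[...,0]-c[0],W[...,1]-c[1])<.034)&(W[...,2]>.018)&(W[...,2]<.08)
        Q=W[m]
        if len(Q)>8: print(n,nm,len(Q),((Q.min(0)+Q.max(0))/2).round(3),"top",Q[:,2].max().round(3))
        else: print(n,nm,"hidden",len(Q))
E
```

```text
top pur1 295 [ 0.477 -0.397  0.035] top 0.052
top pur2 251 [ 0.491 -0.307  0.035] top 0.049
top gB 295 [ 0.631 -0.046  0.039] top 0.057
top gA 242 [0.624 0.045 0.039] top 0.058
top half hidden 0
top nozzle 34 [ 0.46  -0.064  0.033] top 0.048
scene pur1 250 [ 0.475 -0.395  0.036] top 0.054
scene pur2 232 [ 0.49  -0.307  0.034] top 0.05
scene gB 337 [ 0.629 -0.045  0.038] top 0.057
scene gA 308 [0.624 0.047 0.039] top 0.059
scene half 456 [0.471 0.35  0.027] top 0.034
scene nozzle 101 [ 0.458 -0.062  0.035] top 0.052
```

All five figs are in place, the nozzle is upright where it was, and the arm is clear. I'm handing in.

```bash
python3 - <<'E'
from h import *
print(bot.observe()['time']);print(bot.job_done())
E
```

```text
32.6333
the job is handed in; nothing more can be done
None
```

All five figs are in their trays and the job is handed in, at 32.6 s of the 122 s allowed. I moved the two purple figs first, then the two green ones, then the half fig.

**Last checks** (wrist, top and scene cameras):
- **Purple and green figs:** each pair stands apart on its tray floor, with tops at 49–59 mm. That fits the 4 mm floor plus each fig's height, so none is on a rim or on another fig.
- **green_b:** its stem looked as if it crossed the rim in one wrist picture. Depth put the stem tip inside the wall and above it, at z of about 42 mm, so it is not touching.
- **Half fig:** cut face up and level near the centre of the white tray, with its top at 33 mm. The arm hid it from the top camera in the final check, so this rests on the wrist and scene cameras.
- **Nozzle:** still upright at its starting place, about (0.46, -0.06). I left the turquoise look-alikes alone.
- **Forces:** the force readings I saw stayed below about 15 N, and the gripper was open and clear of everything at hand-in.

No check failed. The cameras disagreed with each other by about 2–5 mm, which did not matter for these placements.

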